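# Dock the full tube rack in the scanner's one-way lane

### The arm

A 6-joint arm with a two-finger parallel gripper is mounted at the origin on the work surface. World frame = base frame: x ahead of the robot, y to its left, z up, the work surface at z = 0. Lengths are in m, angles in rad, forces in N, time in s.
With the tool pointing down it reaches from about 0.25 to 0.775 m from the base axis. Payload 4 kg.
Tool frame: the origin (TCP) lies midway between the tips of the shut fingers; the grasp point (between the pads) lies 19 mm behind it (robot.pinch_z is the distance from the TCP to the grasp point, in m); z points along the fingers, y is the line along which they close (so a half turn about z gives the same grasp; the last joint's range is limited). The gripper opens to 94 mm and grips with 3 to 60 N. Pads are 16 mm wide; open, the fingers measure 119 mm over their backs; the gripper's body (75 mm by 177 mm) begins 78 mm behind the grasp point.
Start: joints at [1.048, 0.087, 1.371, -0, 1.684, -0.103], TCP at [0.224, 0.502, 0.17] pointing down, gripper open.
Joint ranges: [-3.1, 3.1], [-0.76, 2.03], [0.27, 2.55], [-1.08, 4.22], [0.17, 2.65], [-2.57, 2.57]. Speed limits (rad/s): [2.79, 2.79, 3.14, 3.14, 3.14, 3.14].

### API

Orientations are given as a 3x3 rotation matrix whose columns are the frame's x, y, z axes.
In Python, from cell import robot gives the robot as it stands. The module is installed in compiled form; this text tells all that it offers.
- The arm moves only by the tool apply_moves, never from a script. Its argument "targets" is a list that holds one entry, the list of rows, each a list of 7 numbers: the shift along the tool's x, y, z in units of 0.15 m (1.0 is 0.15 m), then the turn, a rotation vector about the tool's x, y, z in units of 30 degrees (1.0 is 30 degrees), then the gripper command: -1 is shut, 1 is fully open, values between are in proportion. A call has 1 to 10 rows; each row shifts and turns the commanded pose from where the row before left it, along the tool's axes as they then stand; what a row does not reach is not made up. A row lasts 1/8 s, in which the tool goes at most 62.5 mm and 10.7 degrees, less where a joint would pass 70% of its speed; a pose out of reach is approached as far as the arm can. A call with a number of a shift or a turn outside -1 to 1 is refused whole. A call with a gripper value outside its range is refused whole. The fingers move at their own pace and stop on an object; the grip force is fixed at half the most. Time passes only in rows, so rows that do not move let the fingers close. It gives the time, the measured TCP pose, the force, the opening and the grip force at its end, in the units of the state.
- robot.get_state(): the state, without advancing time (a new reading comes with each control period).
- robot.grab_frame(name): name is "scene" or "top"; returns a dict with "pixels" (480x640x3 uint8, blue, green, red), "fx", "fy", "cx", "cy" (pixels), "R" (3x3) and "t" (3): a world point X has camera coordinates R X + t. Camera axes: x right, y down, z forward; pixel columns grow to the right and rows downward; lengths in m; the calibration is good to about 2 mm. A picture is of the moment at which its call begins. There is no depth.
- robot.sign_off(): hands the job in; it is judged then, once.
The state is a dict: "time_s": time; "joint_pos": joint angles; "dq": joint speeds; "joint_efforts": joint torques, N m; "eef_pos": TCP position; "tcp_rot": TCP orientation; "ft_force": force on the tool from outside, world axes, zero at the start; "torque": the same for the moment, N m; "finger_gap": opening from 0.0 (shut) to 1.0 (fully open); "grasp_force": force on a finger pad.
Only numpy, scipy, OpenCV 4.12 (cv2) and the standard library are available. Lean on these libraries where they do the work, as an engineer would, in place of code of your own. Each camera call takes 0.05 s, during which the arm holds its last target. There are 200 camera calls.

### The job

Take the rack that is filled with capped tubes, stand it upright on the open end of the tube scanner's docking lane, lengthwise, and slide it along the lane past the spring catch until the catch snaps out behind it and it cannot come back. Leave the empty rack where it stands.

Things in the scene. Friction and masses are not known exactly. Their poses are not given: they have to be found in the camera images.
- full_rack: Rack to dock: white block 100 mm long (x), 30 wide (y), 60 high, 0.3 kg, with five capped tubes standing out of its top (16 mm caps, up to 78 mm above the underside). Both ends alike. Origin: centre of the underside, z up. It stands on the bench; grip it across its 30 mm width. Docked, its centre is 86 to 100 mm along the scanner's x.
- empty_rack: The same white block, 100 x 30 x 60 mm, without tubes: five dark holes in a flat top. Not to be disturbed. Origin: centre of the underside, x along its length, z up.
- scanner: Fixed base plate, top 8 mm up, with a lane along x (push to +x), z up; origin mid-lane on the bench, 165 mm past the plate's open end. No walls from x -165 to -62 mm; flared walls, 80 narrowing to 44 mm apart, to x -30; then a straight lane 44 mm wide, wall tops 30 mm above the bench, to the 70 mm high white head at x 150. A rack fits lengthwise along the middle line (y 0).
- catch (a joint): Steel spring finger 10 to 24 mm above the bench, hinged in the lane's left (+y) wall at scanner x -2 mm, slanting forward across the lane, tip at x 35. A rack pushed to +x swings it aside (a few N); it snaps out behind the rack's rear end and blocks it. Value in rad: 0 = sprung out, about 0.2 to 0.6 while a rack holds it aside.

How it is judged:
On the way, in this order (a step that is already met when the one before it is completed fails the run):
1. the full rack stands upright on the open end of the lane, before the catch (x of full_rack in the frame of scanner between -0.15 and -0.04 m and y of full_rack in the frame of scanner between -0.035 and 0.035 m and z of full_rack in the frame of scanner below 0.018 m and angle between full_rack's own z axis and vertical below 0.17 rad), for 0.1 s.
2. the full rack, sliding in the lane, holds the catch aside (x of full_rack in the frame of scanner between -0.03 and 0.09 m and y of full_rack in the frame of scanner between -0.02 and 0.02 m and z of full_rack in the frame of scanner below 0.018 m and value of joint catch above 0.12 rad), for 0.1 s.
At the end, for the whole second after the job is handed in: The full rack stands upright (within 10 degrees) and at rest on the lane's floor, its centre more than 80 mm along the lane from the scanner's origin and within 20 mm of its middle line, with the catch sprung out behind it (below 0.08 rad); the empty rack is within 30 mm of where it was (x of full_rack in the frame of scanner above 0.08 m and y of full_rack in the frame of scanner between -0.02 and 0.02 m and z of full_rack in the frame of scanner below 0.018 m and angle between full_rack's own z axis and vertical below 0.17 rad and value of joint catch below 0.08 rad and linear speed of full_rack below 0.02 m/s and distance of empty_rack from where it was at the start of the episode below 0.03 m); the robot touches nothing.
It fails at once if the empty rack is moved by more than 30 mm (distance of empty_rack from where it was at the start of the episode above 0.03 m).
It also fails if it takes over 48 s, if anything falls off the work surface, if the arm or the gripper's body presses on something with over 40 N, if the wrist force passes 120 N, or if a joint passes its speed limit or range.

## Working session

There is one attempt and no reset: what is moved stays moved. The work goes in short steps, Python scripts to look and compute and a tool call to move; the robot and the scene stay as the last step left them, time stands still between calls to the robot, and variables do not carry over. Pictures are saved under pics/ and viewed, at most 10 in all, crops included, and the job is handed in when it is done.

Besides the shell and the picture viewer there is one more tool, called after "Call:" by a JSON object that holds its "op" and its "data". apply_moves: Moves the arm, as the interface text tells. Shifts and turns lie within -1 to 1; 1 stands for 0.15 m of shift or 30 degrees of turn. Its arguments: {"type":"object","properties":{"targets":{"type":"array","items":{"type":"array","items":{"type":"array","items":{"type":"number","minimum":-1,"maximum":1}}}}},"required":["targets"]}

```bash
mkdir -p pics; python3 - <<'E'
from cell import robot
import cv2,numpy as np
for n in("scene","top"):
    f=robot.grab_frame(n); cv2.imwrite(f"pics/{n}0.png",f["pixels"]); np.savez(f"{n}0.npz",**f)
    print(n,f["fx"],f["cx"],f["cy"],(-np.array(f["R"]).T@f["t"]).round(3),np.round(f["R"],3).tolist())
s=robot.get_state();print(s["time_s"],np.round(s["tcp_rot"],3).tolist(),s["eef_pos"],robot.pinch_z)
E
```

```text
scene 520.4013777623605 317.84232488105977 233.75952164318505 [ 0.906 -0.705  0.472] [[0.869, 0.495, -0.023], [0.239, -0.46, -0.855], [-0.434, 0.738, -0.518]]
top 488.5325890518012 324.0944755852433 239.4376776858784 [ 0.479 -0.092  0.715] [[-0.019, -1.0, 0.015], [-0.998, 0.018, -0.064], [0.064, -0.016, -0.998]]
0.1 [[-0.913, 0.408, -0.001], [0.408, 0.913, -0.002], [0.0, -0.002, -1.0]] [0.22390663 0.50178907 0.16862887] 0.0188
```

View pics/scene0.png

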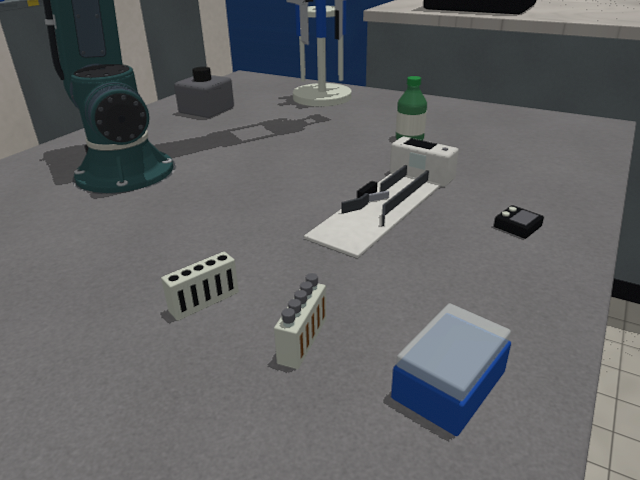

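View pics/top0.png

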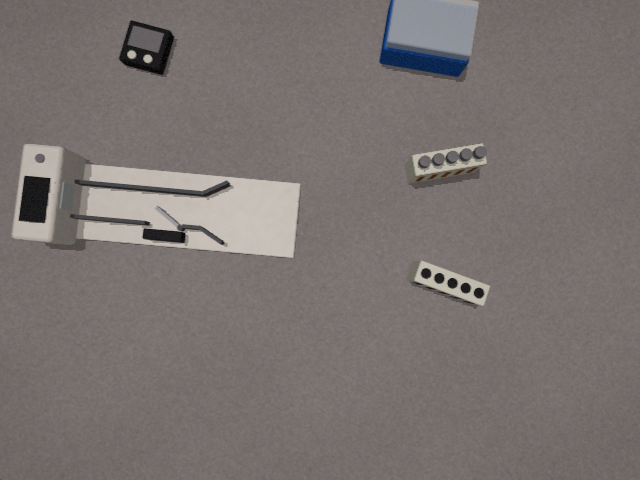

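The scene view shows the full rack at about (300,320), the empty one at (200,285) and the lane with its open end at (330,240). In the top view the caps run from (425,162) to (481,153), the empty rack is at (452,283), and the plate's open end is (299,183)–(294,257) with the lane running to image left.

```bash
python3 - <<'E'
import cv2,numpy as np
a=cv2.imread("pics/top0.png");b=cv2.imread("pics/scene0.png")
def c(i,x,y,w,h,s):return cv2.resize(i[y:y+h,x:x+w],None,fx=s,fy=s,interpolation=cv2.INTER_CUBIC)
o=np.zeros((600,800,3),np.uint8)
def put(p,x,y):o[y:y+p.shape[0],x:x+p.shape[1]]=p
put(c(a,405,140,90,50,4),0,0)      # 360x200
put(c(b,270,265,65,105,4),370,0)   # 260x420
put(c(a,60,150,250,120,1.5),0,430)
put(c(b,300,160,150,100,2.2),0,205)
cv2.imwrite("pics/c1.png",o)
for i,n in((a,"top"),(b,"scene")):
    m=(i.min(2)>140).astype(np.uint8)
    for k in cv2.findContours(m,0,2)[0]:
        if cv2.contourArea(k)>300:
            q=cv2.approxPolyDP(k,4,True)[:,0]
            print(n,cv2.contourArea(k),q.tolist() if len(q)<14 else cv2.boundingRect(k))
print(a[162,425],a[157,452],b[316,289],a[166,415])
E
```

```text
Traceback (most recent call last):
ValueError: could not broadcast input array from shape (180,375,3) into shape (170,375,3)
```

```bash
python3 - <<'E'
import cv2,numpy as np
a=cv2.imread("pics/top0.png");b=cv2.imread("pics/scene0.png")
def c(i,x,y,w,h,s):return cv2.resize(i[y:y+h,x:x+w],None,fx=s,fy=s,interpolation=cv2.INTER_CUBIC)
o=np.zeros((600,800,3),np.uint8)
def put(p,x,y):o[y:y+p.shape[0],x:x+p.shape[1]]=p
put(c(a,405,140,90,50,4),0,0)
put(c(b,270,265,65,105,4),370,0)
put(c(a,60,155,250,110,1.5),0,430)
put(c(b,300,160,150,100,2.2),0,205)
cv2.imwrite("pics/c1.png",o)
for i,n in((a,"top"),(b,"scene")):
    m=(i.min(2)>140).astype(np.uint8)
    for k in cv2.findContours(m,0,2)[0]:
        if cv2.contourArea(k)>300:
            q=cv2.approxPolyDP(k,4,True)[:,0]
            print(n,cv2.contourArea(k),q.tolist() if len(q)<14 else cv2.boundingRect(k))
print(a[162,425],a[157,452],b[316,289],a[166,415])
E
```

```text
top 1494.0 [[421, 261], [415, 280], [483, 305], [488, 285]]
top 12688.0 (83, 164, 217, 94)
top 3618.5 [[25, 144], [12, 236], [49, 240], [61, 148]]
top 508.0 (412, 143, 75, 33)
top 3794.0 [[396, 1], [390, 40], [470, 53], [476, 1]]
scene 938.0 [[615, 434], [611, 468], [639, 479], [639, 443]]
scene 626.5 [[593, 426], [588, 459], [607, 467], [610, 433]]
scene 682.0 [[618, 401], [615, 431], [639, 439], [639, 408]]
scene 517.5 [[597, 394], [594, 423], [611, 429], [614, 399]]
scene 418.0 [[602, 366], [598, 391], [614, 396], [617, 370]]
scene 372.0 [[624, 346], [622, 369], [639, 374], [639, 352]]
scene 340.5 [[605, 341], [602, 363], [617, 367], [620, 345]]
scene 1035.0 [[509, 330], [449, 303], [398, 355], [404, 356], [446, 313], [501, 338]]
scene 411.0 [[324, 285], [317, 285], [291, 327], [281, 328], [281, 318], [274, 327], [296, 332]]
scene 801.0 [[233, 258], [221, 252], [161, 277], [172, 286]]
scene 3259.5 (304, 177, 135, 78)
scene 372.5 [[392, 143], [445, 156], [457, 150], [441, 144], [429, 150], [402, 143], [407, 137]]
scene 3067.5 [[367, 10], [639, 26], [639, 0], [537, 0], [517, 16], [411, 11], [422, 0], [395, 0]]
[104 103 107] [104 102 108] [77 74 74] [171 184 189]
```

View pics/c1.png

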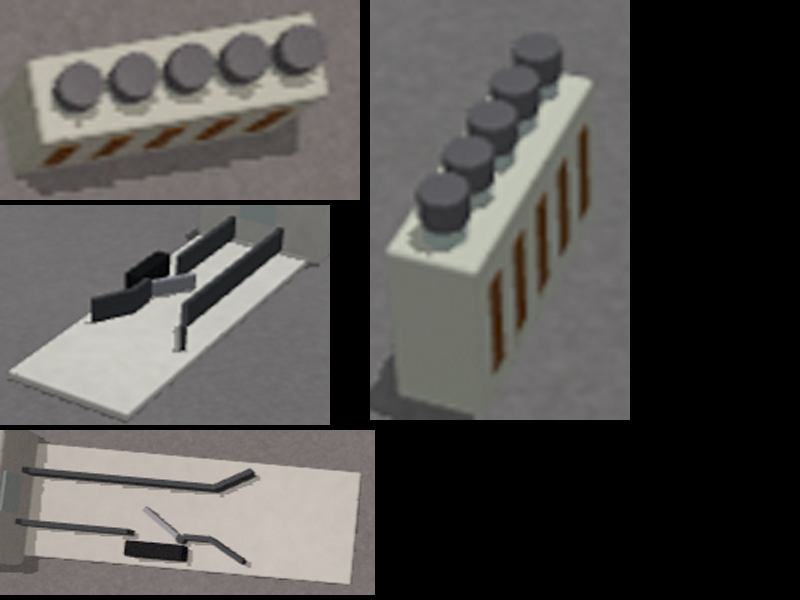

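The crop shows the five caps of the full rack, the open plate end and the lane walls; the cap centres map to about (424.5,161) and (480,152) in the top view, and (288,312) and (312,276) in the scene view.

```bash
cat >h.py <<'E'
import numpy as np
def ray(f,p):
    R=np.array(f["R"]);d=R.T@np.array([(p[0]-f["cx"])/f["fx"],(p[1]-f["cy"])/f["fy"],1])
    return -R.T@np.array(f["t"]),d/np.linalg.norm(d)
def plane(f,p,z):
    o,d=ray(f,p);return o+d*(z-o[2])/d[2]
def tri(f,p,g,q):
    o,d=ray(f,p);u,e=ray(g,q);s=np.linalg.lstsq(np.c_[d,-e],u-o,rcond=None)[0]
    A,B=o+s[0]*d,u+s[1]*e;return (A+B)/2,np.linalg.norm(A-B)
E
python3 - <<'E'
from h import *
T=dict(np.load("top0.npz"));S=dict(np.load("scene0.npz"))
def tc(x,y):return(x/4+404.6,y/4+139.6)
def sc(x,y):return((x-370)/4+269.6,y/4+264.6)
def tp(x,y):return(x/1.5+59.8,(y-430)/1.5+154.8)
def sp(x,y):return(x/2.2+299.7,(y-205)/2.2+159.7)
np.set_printoptions(precision=4,suppress=True)
L,R=tc(79,86),tc(300,48);N,F=sc(444,187),sc(538,44)
for a in(L,R):
    for b in(N,F):print("cap",*tri(T,a,S,b))
for a,b in((tc(28,60),sc(388,248)),(tc(310,12),sc(478,272)),(tc(310,12),sc(592,80)),(tc(328,95),sc(388,248))):print("top corner",*tri(T,a,S,b))
for a,b in((tp(360,473),sp(128,415)),(tp(350,583),sp(10,374))):print("plate",*tri(T,a,S,b),plane(T,a,.008),plane(S,b,.008))
for q in((30,470),(215,488),(20,521),(132,531)):print("wall",plane(T,tp(*q),.03))
for q in((421,261),(415,280),(483,305),(488,285)):print("empty",plane(T,q,.06))
E
```

```text
cap [ 0.6158 -0.258   0.0347] 0.03710941070182571
cap [ 0.6205 -0.2376  0.0779] 0.0014865730897677563
cap [ 0.6321 -0.312   0.0775] 0.0019331339599682948
cap [ 0.6357 -0.2908  0.1157] 0.02824717853230016
top corner [ 0.6154 -0.2576  0.0137] 0.07684867832666394
top corner [ 0.649  -0.322   0.0595] 0.0016927925374443636
top corner [ 0.6517 -0.2948  0.1105] 0.03538442390742499
top corner [ 0.6202 -0.3266  0.0603] 0.0011002532573119099
plate [ 0.6064 -0.0698  0.0066] 0.000950831013377196 [ 0.6065 -0.0696  0.008 ] [ 0.6069 -0.072   0.008 ]
plate [ 0.4991 -0.0586  0.0054] 0.001534749388086257 [ 0.4996 -0.0583  0.008 ] [ 0.5007 -0.0627  0.008 ]
wall [0.6103 0.2387 0.03  ]
wall [0.5905 0.066  0.03  ]
wall [0.5624 0.2473 0.03  ]
wall [0.5513 0.1434 0.03  ]
empty [ 0.4893 -0.2324  0.06  ]
empty [ 0.464  -0.2236  0.06  ]
empty [ 0.4289 -0.3138  0.06  ]
empty [ 0.4554 -0.3217  0.06  ]
```

```bash
cat >>h.py <<'E'
import cv2
from scipy.spatial.transform import Rotation as Ro
SY=np.radians(83.75);SO=np.array([.571,.0998])
SX=np.array([np.cos(SY),np.sin(SY)]);SYv=np.array([-SX[1],SX[0]])
def lane(x,y=0):return SO+SX*x+SYv*y
def loc(p):d=np.array(p[:2])-SO;return np.array([d@SX,d@SYv])
def go(pos,ydeg):
    """report shift in tool axes after turning, plus turn about tool axes, in move units"""
    from cell import robot
    s=robot.get_state();R=np.array(s["tcp_rot"]);y=np.radians(ydeg)
    G=np.c_[[-np.sin(-y)*-1,-np.cos(y),0],[np.cos(y),np.sin(y),0],[0,0,-1.]]
    r=Ro.from_matrix(R.T@G).as_rotvec();d=np.array(pos)-s["eef_pos"]
    print("t",s["time_s"],"pos",s["eef_pos"],"rotvec/30",np.round(np.degrees(r)/30,3),
      "shift/.15 in now axes",np.round(R.T@d/.15,3),"in goal axes",np.round(G.T@d/.15,3),"F",np.round(s["ft_force"],1),"gap",s["finger_gap"])
E
python3 - <<'E'
from h import *
T=dict(np.load("top0.npz"));S=dict(np.load("scene0.npz"))
np.set_printoptions(precision=3,suppress=True)
print("bottle",plane(S,(411,138),0),plane(S,(414,80),.2))
# black hinge housing: right/left near top corners
def tp(x,y):return(x/1.5+59.8,(y-430)/1.5+154.8)
def sp(x,y):return(x/2.2+299.7,(y-205)/2.2+159.7)
for a,b in((tp(188,548),sp(127,272)),(tp(126,542),sp(168,252))):
    p,e=tri(T,a,S,b);print("housing",p,e,loc(p))
print(tp(187,560),loc(plane(T,tp(187,560),.03)))
go([.6267,-.2749,.17],8.9);go([.6267,-.2749,.17],188.9)
E
```

```text
bottle [0.488 0.474 0.   ] [0.558 0.27  0.2  ]
housing [0.531 0.088 0.037] 0.006136671855073659 [-0.016  0.038]
housing [0.54  0.148 0.032] 0.0018599332889469723 [0.044 0.036]
(184.46666666666667, 241.4666666666667) [-0.013  0.047]Traceback (most recent call last):
  File "<stdin>", line 11, in <module>
  File "h.py", line 21, in go
    r=Ro.from_matrix(R.T@G).as_rotvec();d=np.array(pos)-s["eef_pos"]
      ~~~~~~~~~~~~~~^^^^^^^
  File "scipy/spatial/transform/_rotation.pyx", line 1143, in scipy.spatial.transform._rotation.Rotation.from_matrix
ValueError: Non-positive determinant (left-handed or null coordinate frame) in rotation matrix 0: [[-0.261 -0.839 -0.   ]
 [-0.965  0.544  0.002]
 [ 0.002 -0.001  1.   ]].
```

```bash
sed -i 's/G=np.c_.*/G=np.c_[[-np.sin(y),np.cos(y),0],[np.cos(y),np.sin(y),0],[0,0,-1.]]/' h.py
python3 -c "
from h import *
go([.6267,-.2749,.17],8.9)"
```

```text
t 0.1 pos [0.22390663 0.50178907 0.16862887] rotvec/30 [-3.000e-03  1.000e-03  1.902e+00] shift/.15 in now axes [-4.563e+00 -3.634e+00 -3.000e-03] in goal axes [-5.531  1.852 -0.009] F [ 0.3 -0.6  0.1] gap 1.0014760551608841
```

Call:
{"op": "apply_moves", "data": {"targets": [[[-0.3, -0.24, 0, 0, 0, 0, 1], [-0.3, -0.24, 0, 0, 0, 0, 1], [-0.3, -0.24, 0, 0, 0, 0, 1], [-0.3, -0.24, 0, 0, 0, 0, 1], [-0.3, -0.24, 0, 0, 0, 0, 1], [-0.3, -0.24, 0, 0, 0, 0, 1], [-0.3, -0.24, 0, 0, 0, 0, 1], [-0.3, -0.24, 0, 0, 0, 0, 1], [-0.3, -0.24, 0, 0, 0, 0, 1], [-0.3, -0.24, 0, 0, 0, 0, 1]]]}}

```text
time_s: 1.35
eef_pos: [0.4887, -0.0117, 0.1693]
tcp_rot: [[-0.913, 0.408, -0.0], [0.408, 0.913, 0.0], [0.0, 0.0, -1.0]]
ft_force: [1.0, 1.2, 1.0]
finger_gap: 1.001
grasp_force: 0.0
```

Call:
{"op": "apply_moves", "data": {"targets": [[[-0.3, -0.24, 0, 0, 0, 0, 1], [-0.3, -0.24, 0, 0, 0, 0, 1], [-0.3, -0.24, 0, 0, 0, 0, 1], [-0.3, -0.24, 0, 0, 0, 0, 1], [0, 0, 0, 0, 0, 0.32, 1], [0, 0, 0, 0, 0, 0.32, 1], [0, 0, 0, 0, 0, 0.32, 1], [0, 0, 0, 0, 0, 0.32, 1], [0, 0, 0, 0, 0, 0.32, 1], [0, 0, 0, 0, 0, 0.3, 1]]]}}

```text
time_s: 2.6
eef_pos: [0.5937, -0.2146, 0.1688]
tcp_rot: [[-0.15, 0.989, -0.001], [0.989, 0.15, 0.001], [0.001, -0.001, -1.0]]
ft_force: [-0.5, -0.8, 0.1]
finger_gap: 1.0
grasp_force: 0.0
```

Call:
{"op": "apply_moves", "data": {"targets": [[[0, 0, 0, 0, 0, 0, 1]]]}}

```text
time_s: 2.72
eef_pos: [0.5938, -0.2146, 0.169]
tcp_rot: [[-0.157, 0.988, -0.001], [0.988, 0.157, 0.001], [0.001, -0.001, -1.0]]
ft_force: [-0.7, 1.0, -0.0]
finger_gap: 1.0
grasp_force: 0.0
```

```bash
python3 -c "
from h import *
go([.6267,-.2749,.17],8.9)"
```

```text
t 2.725 pos [ 0.59377335 -0.21460037  0.16895093] rotvec/30 [-0.002 -0.002  0.005] shift/.15 in now axes [-0.432  0.154 -0.008] in goal axes [-0.431  0.155 -0.007] F [-0.7  1.  -0. ] gap 1.0004657880854737
```

Call:
{"op": "apply_moves", "data": {"targets": [[[-0.22, 0.08, 0, 0, 0, 0, 1], [-0.21, 0.075, 0, 0, 0, 0, 1], [0, 0, 0.2, 0, 0, 0, 1], [0, 0, 0.2, 0, 0, 0, 1], [0, 0, 0.2, 0, 0, 0, 1], [0, 0, 0.2, 0, 0, 0, 1], [0, 0, 0.14, 0, 0, 0, 1], [0, 0, 0, 0, 0, 0, 1]]]}}

```text
time_s: 3.72
eef_pos: [0.6251, -0.2738, 0.0255]
tcp_rot: [[-0.158, 0.987, -0.005], [0.987, 0.158, 0.003], [0.004, -0.005, -1.0]]
ft_force: [-0.5, 0.4, -0.3]
finger_gap: 0.999
grasp_force: 0.0
```

Call:
{"op": "apply_moves", "data": {"targets": [[[0, 0, 0, 0, 0, 0, -1], [0, 0, 0, 0, 0, 0, -1], [0, 0, 0, 0, 0, 0, -1], [0, 0, 0, 0, 0, 0, -1], [0, 0, 0, 0, 0, 0, -1], [0, 0, 0, 0, 0, 0, -1], [0, 0, 0, 0, 0, 0, -1], [0, 0, 0, 0, 0, 0, -1]]]}}

```text
time_s: 4.72
eef_pos: [0.6271, -0.2748, 0.0286]
tcp_rot: [[-0.156, 0.988, -0.0], [0.988, 0.156, 0.0], [0.0, 0.0, -1.0]]
ft_force: [0.5, 0.3, -0.5]
finger_gap: 0.186
grasp_force: 0.0
```

```bash
python3 - <<'E'
from cell import robot
import cv2,numpy as np
a=robot.grab_frame("scene")["pixels"];b=robot.grab_frame("top")["pixels"]
cv2.imwrite("pics/g1.png",np.vstack([cv2.resize(a[180:400,200:460],(780,660))[:,:][60:360],cv2.resize(b[60:260,330:590],(780,600))[150:450]]))
s=robot.get_state();print(s["finger_gap"],s["grasp_force"])
E
```

```text
0.16188625822039804 30.00029057264328
```

View pics/g1.png

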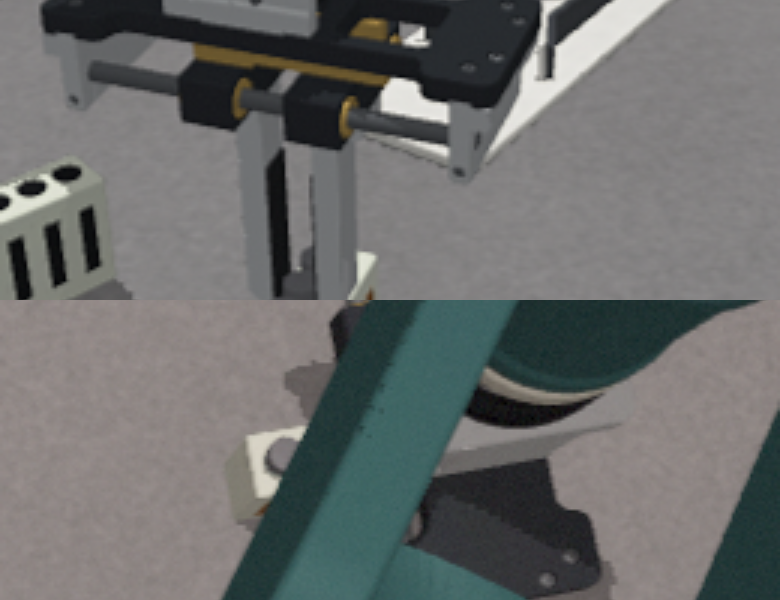

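Grip force is now 30 N and the fingers straddle the rack (finger at about (290,220) in the upper crop). I'll lift a little and check.

Call:
{"op": "apply_moves", "data": {"targets": [[[0, 0, -0.1, 0, 0, 0, -1], [0, 0, -0.2, 0, 0, 0, -1], [0, 0, -0.1, 0, 0, 0, -1], [0, 0, 0, 0, 0, 0, -1], [0, 0, 0, 0, 0, 0, -1]]]}}

```text
time_s: 5.45
eef_pos: [0.6264, -0.2745, 0.0874]
tcp_rot: [[-0.156, 0.988, -0.002], [0.988, 0.156, 0.001], [0.001, -0.002, -1.0]]
ft_force: [0.5, -0.5, -3.7]
finger_gap: 0.159
grasp_force: 30.0
```

```bash
python3 - <<'E'
from cell import robot
from h import *
a=robot.grab_frame("scene");np.savez("scene1.npz",**a)
cv2.imwrite("pics/g2.png",cv2.resize(a["pixels"][170:390,180:450],(800,652))[:600])
p=lane(-.105);go([*p,.075],-6.25)
E
```

```text
t 5.5 pos [ 0.62614842 -0.27439916  0.08687849] rotvec/30 [-0.005 -0.003  0.507] shift/.15 in now axes [ 1.846 -0.159  0.083] in goal axes [ 1.74  -0.637  0.079] F [ 1.2  0.6 -3.9] gap 0.15942133118278906
```

View pics/g2.png

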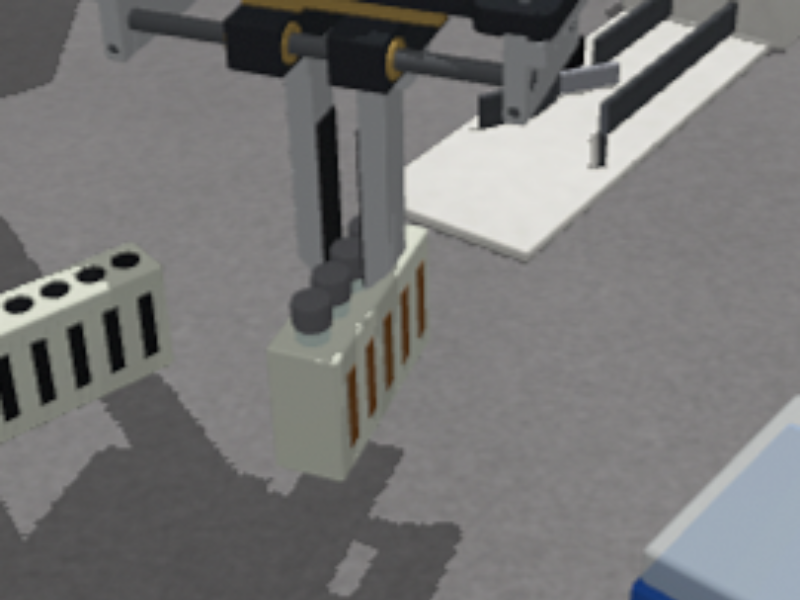

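```bash
python3 - <<'E'
from h import *
f=dict(np.load("scene1.npz"))
def pr(X):
    c=f["R"]@np.array(X)+f["t"];u=np.array([f["fx"]*c[0]/c[2]+f["cx"],f["fy"]*c[1]/c[2]+f["cy"]])
    return u.round(1),((u-[180,170])/.3375).round()
print("tcp",pr([.6263,-.2745,.0872]))
for z in(.0586,.1186,.06,0):
  for a in(15,-15):
    p=np.array([.6263,-.2745])+.05*np.array([.154,-.988])+a/1000*np.array([.988,.154]);print(z,a,pr([*p,z]))
E
```

```text
tcp (array([300.9, 286.3]), array([358., 344.]))
0.0586 15 (array([297.4, 332.9]), array([348., 483.]))
0.0586 -15 (array([274.1, 327.2]), array([279., 466.]))
0.1186 15 (array([295.1, 291.9]), array([341., 361.]))
0.1186 -15 (array([270.6, 286.6]), array([268., 345.]))
0.06 15 (array([297.4, 332. ]), array([348., 480.]))
0.06 -15 (array([274. , 326.3]), array([279., 463.]))
0 15 (array([299.5, 369. ]), array([354., 590.]))
0 -15 (array([277.2, 363.1]), array([288., 572.]))
```

The projection confirms the rack rose rigidly with the tool, level, and the grip holds at 30 N. The fingers close to about 15 mm, so they're clamping on the middle tube rather than on the 30 mm body. I'll watch the yaw. Next I carry the rack to the lane.

Call:
{"op": "apply_moves", "data": {"targets": [[[0, 0, 0, 0, 0, 0.17, -1], [0, 0, 0, 0, 0, 0.17, -1], [0, 0, 0, 0, 0, 0.17, -1], [0.1, -0.03, 0, 0, 0, 0, -1], [0.2, -0.07, 0, 0, 0, 0, -1], [0.25, -0.1, 0, 0, 0, 0, -1], [0.25, -0.1, 0, 0, 0, 0, -1], [0.25, -0.1, 0, 0, 0, 0, -1], [0.25, -0.1, 0, 0, 0, 0, -1], [0.2, -0.07, 0, 0, 0, 0, -1]]]}}

```text
time_s: 6.75
eef_pos: [0.5654, -0.039, 0.0881]
tcp_rot: [[0.108, 0.994, -0.001], [0.994, -0.108, 0.001], [0.001, -0.001, -1.0]]
ft_force: [1.0, 0.6, -3.4]
finger_gap: 0.162
grasp_force: 30.0
```

Call:
{"op": "apply_moves", "data": {"targets": [[[0.15, -0.04, 0, 0, 0, 0, -1], [0.09, -0.03, 0, 0, 0, 0, -1], [0, 0, 0, 0, 0, 0, -1], [0, 0, 0, 0, 0, 0, -1], [0, 0, 0, 0, 0, 0, -1]]]}}

```text
time_s: 7.38
eef_pos: [0.5606, -0.0057, 0.0885]
tcp_rot: [[0.112, 0.994, -0.0], [0.994, -0.112, -0.0], [-0.0, -0.0, -1.0]]
ft_force: [-0.4, -0.2, -3.7]
finger_gap: 0.156
grasp_force: 30.0
```

```bash
python3 - <<'E'
from cell import robot
from h import *
a=robot.grab_frame("scene");np.savez("scene2.npz",**a)
b=robot.grab_frame("top");np.savez("top2.npz",**b)
o=np.vstack([cv2.resize(a["pixels"][130:280,270:470],(600,450))[75:375],cv2.resize(b["pixels"][130:270,150:430],(600,300))])
cv2.imwrite("pics/l1.png",o)
go([*lane(-.105),.045],-6.25)
E
```

```text
t 7.475 pos [ 0.56063449 -0.00560118  0.0885798 ] rotvec/30 [-0.     0.    -0.005] shift/.15 in now axes [ 0.006 -0.008  0.291] in goal axes [ 0.006 -0.008  0.291] F [-0.4  0.  -3.2] gap 0.15535295172407865
```

View pics/l1.png

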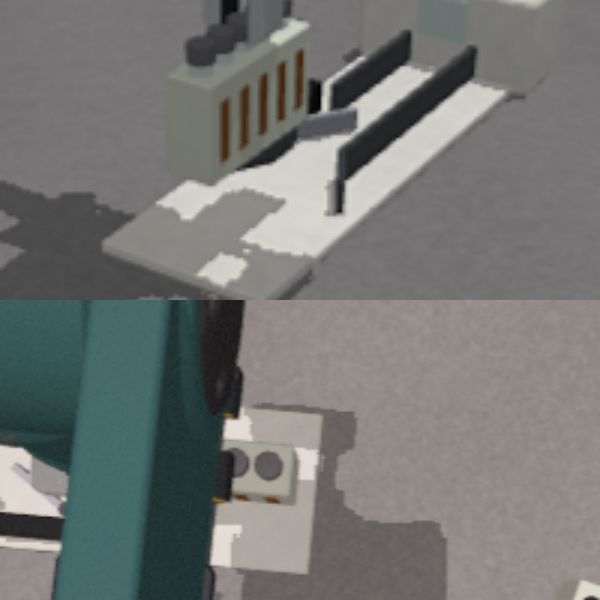

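The top view shows the rack parallel to the lane, with its rear end (about x 297 in the crop) just inside the plate end. I'll lower it onto the plate.

Call:
{"op": "apply_moves", "data": {"targets": [[[0, -0.008, 0.1, 0, 0, 0, -1], [0, 0, 0.1, 0, 0, 0, -1], [0, 0, 0.08, 0, 0, 0, -1], [0, 0, 0.04, 0, 0, 0, -1], [0, 0, 0.02, 0, 0, 0, -1], [0, 0, 0, 0, 0, 0, -1], [0, 0, 0, 0, 0, 0, -1]]]}}

```text
time_s: 8.35
eef_pos: [0.5599, -0.0047, 0.0384]
tcp_rot: [[0.111, 0.994, 0.001], [0.994, -0.111, -0.0], [0.0, 0.001, -1.0]]
ft_force: [-0.3, -0.4, -3.7]
finger_gap: 0.159
grasp_force: 30.0
```

Call:
{"op": "apply_moves", "data": {"targets": [[[0, 0, 0.006, 0, 0, 0, -1], [0, 0, 0.004, 0, 0, 0, -1], [0, 0, 0, 0, 0, 0, -1]]]}}

```text
time_s: 8.72
eef_pos: [0.5596, -0.0047, 0.0366]
tcp_rot: [[0.111, 0.994, 0.001], [0.994, -0.111, -0.0], [0.0, 0.001, -1.0]]
ft_force: [0.0, 0.5, -3.2]
finger_gap: 0.159
grasp_force: 30.0
```

```bash
python3 -c "
from h import *
go([*lane(.093),.037],-6.25)"
```

```text
t 8.725 pos [ 0.55963412 -0.00471758  0.03656198] rotvec/30 [ 0.002 -0.    -0.003] shift/.15 in now axes [ 1.321 -0.003 -0.003] in goal axes [ 1.321e+00 -1.000e-03 -3.000e-03] F [ 0.   0.5 -3.2] gap 0.1594949853884025
```

Call:
{"op": "apply_moves", "data": {"targets": [[[0, 0, 0.006, 0, 0, 0, -1], [0, 0, 0, 0, 0, 0, -1]]]}}

```text
time_s: 8.98
eef_pos: [0.5599, -0.0048, 0.0365]
tcp_rot: [[0.111, 0.994, 0.002], [0.994, -0.111, -0.0], [0.0, 0.002, -1.0]]
ft_force: [-1.5, -0.1, 3.1]
finger_gap: 0.157
grasp_force: 30.0
```

Call:
{"op": "apply_moves", "data": {"targets": [[[0, 0, 0.006, 0, 0, 0, -1], [0, 0, 0, 0, 0, 0, -1]]]}}

```text
time_s: 9.22
eef_pos: [0.56, -0.0047, 0.0365]
tcp_rot: [[0.111, 0.994, 0.002], [0.994, -0.111, -0.0], [0.0, 0.002, -1.0]]
ft_force: [-2.9, -0.5, 7.8]
finger_gap: 0.156
grasp_force: 30.0
```

Contact is felt at TCP z 0.0365, so the rack stands on the plate. I'll ease up slightly and slide.

Call:
{"op": "apply_moves", "data": {"targets": [[[0, 0, -0.008, 0, 0, 0, -1], [0.05, 0, 0, 0, 0, 0, -1], [0.08, 0, 0, 0, 0, 0, -1], [0.08, 0, 0, 0, 0, 0, -1], [0.08, 0, 0, 0, 0, 0, -1], [0.08, 0, 0, 0, 0, 0, -1], [0.08, 0, 0, 0, 0, 0, -1], [0.08, 0, 0, 0, 0, 0, -1], [0.08, 0, 0, 0, 0, 0, -1], [0, 0, 0, 0, 0, 0, -1]]]}}

```text
time_s: 10.48
eef_pos: [0.5712, 0.0874, 0.0366]
tcp_rot: [[0.11, 0.994, 0.004], [0.994, -0.11, 0.001], [0.001, 0.004, -1.0]]
ft_force: [1.5, -2.2, 4.8]
finger_gap: 0.16
grasp_force: 30.0
```

```bash
python3 - <<'E'
from cell import robot
from h import *
a=robot.grab_frame("scene");b=robot.grab_frame("top")
o=np.vstack([cv2.resize(a["pixels"][130:280,270:470],(600,450))[:300],cv2.resize(b["pixels"][130:270,100:380],(600,300))])
cv2.imwrite("pics/l2.png",o)
go([*lane(.093),.037],-6.25)
E
```

```text
t 10.575 pos [0.57120446 0.0874399  0.03659708] rotvec/30 [ 0.008 -0.003 -0.002] shift/.15 in now axes [ 0.702 -0.011 -0.002] in goal axes [ 0.702 -0.01  -0.003] F [ 2.1 -1.   5. ] gap 0.161782539616766
```

View pics/l2.png

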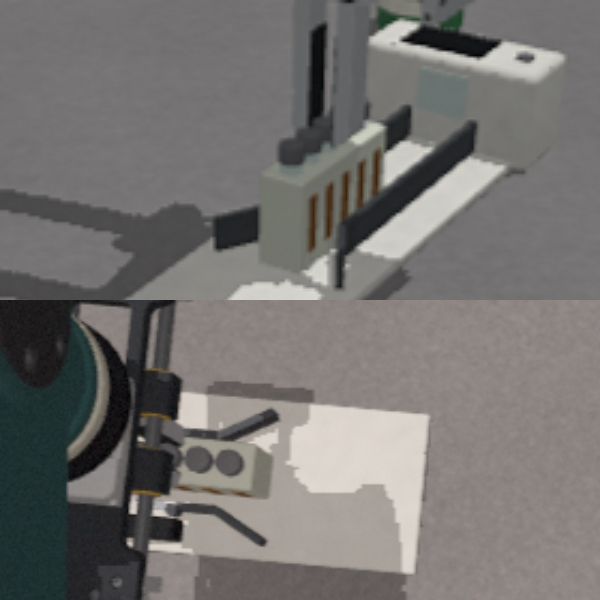

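The rack is in the straight lane, parallel to and between the walls (rear end at about (265,470) in the crop). On past the catch.

Call:
{"op": "apply_moves", "data": {"targets": [[[0.08, 0, 0, 0, 0, 0, -1], [0.08, 0, 0, 0, 0, 0, -1], [0.08, 0, 0, 0, 0, 0, -1], [0.08, 0, 0, 0, 0, 0, -1], [0.08, 0, 0, 0, 0, 0, -1], [0.08, 0, 0, 0, 0, 0, -1], [0.08, 0, 0, 0, 0, 0, -1], [0.07, 0, 0, 0, 0, 0, -1], [0.07, 0, 0, 0, 0, 0, -1], [0, 0, 0, 0, 0, 0, -1]]]}}

```text
time_s: 11.82
eef_pos: [0.5822, 0.192, 0.0366]
tcp_rot: [[0.11, 0.994, 0.003], [0.994, -0.11, 0.001], [0.002, 0.003, -1.0]]
ft_force: [2.1, -2.0, 6.0]
finger_gap: 0.159
grasp_force: 30.0
```

Call:
{"op": "apply_moves", "data": {"targets": [[[0.02, 0, 0, 0, 0, 0, -1], [0, 0, 0, 0, 0, 0, -1], [0, 0, 0, 0, 0, 0, -1]]]}}

```text
time_s: 12.2
eef_pos: [0.5822, 0.1938, 0.0365]
tcp_rot: [[0.11, 0.994, 0.002], [0.994, -0.11, -0.0], [0.0, 0.002, -1.0]]
ft_force: [-0.3, -4.5, 6.5]
finger_gap: 0.161
grasp_force: 30.0
```

```bash
python3 - <<'E'
from cell import robot
from h import *
a=robot.grab_frame("scene");b=robot.grab_frame("top")
o=np.vstack([cv2.resize(a["pixels"][100:250,300:500],(600,450))[100:400],cv2.resize(b["pixels"][130:270,50:330],(600,300))])
cv2.imwrite("pics/l3.png",o)
go([*lane(.095),.037],-6.25)
E
```

```text
t 12.3 pos [0.58222619 0.1937334  0.03656069] rotvec/30 [ 0.004 -0.001 -0.003] shift/.15 in now axes [ 0.003 -0.006 -0.003] in goal axes [ 0.003 -0.006 -0.003] F [ 1.2 -3.   6.1] gap 0.15867143752256757
```

View pics/l3.png

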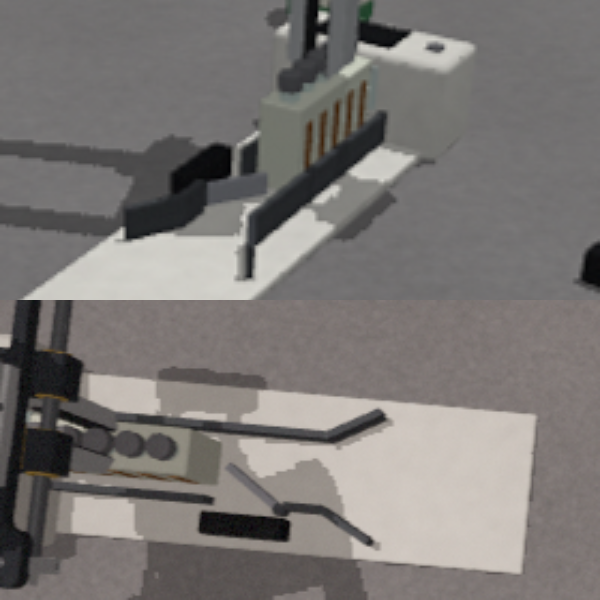

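The catch has snapped out behind the rack's rear end (catch at about (255,490) in the crop, rack rear at x≈220). I'll open part-way and rise.

Call:
{"op": "apply_moves", "data": {"targets": [[[0, 0, 0, 0, 0, 0, -0.4], [0, 0, 0, 0, 0, 0, -0.1], [0, 0, 0, 0, 0, 0, -0.1], [0, 0, 0, 0, 0, 0, -0.1], [0, 0, 0, 0, 0, 0, -0.1]]]}}

```text
time_s: 12.92
eef_pos: [0.5813, 0.1937, 0.0354]
tcp_rot: [[0.111, 0.994, -0.0], [0.994, -0.111, 0.0], [0.0, -0.0, -1.0]]
ft_force: [0.1, 0.0, 0.5]
finger_gap: 0.449
grasp_force: 0.0
```

Call:
{"op": "apply_moves", "data": {"targets": [[[0, 0, -0.05, 0, 0, 0, -0.1], [0, 0, -0.1, 0, 0, 0, -0.1], [0, 0, -0.2, 0, 0, 0, -0.1], [0, 0, -0.2, 0, 0, 0, -0.1], [0, 0, -0.2, 0, 0, 0, -0.1], [0, 0, -0.2, 0, 0, 0, -0.1], [-0.35, 0, 0, 0, 0, 0, -0.1], [-0.35, 0, 0, 0, 0, 0, -0.1], [-0.35, 0, 0, 0, 0, 0, -0.1], [0, 0, 0, 0, 0, 0, -0.1]]]}}

```text
time_s: 14.18
eef_pos: [0.5641, 0.0338, 0.1799]
tcp_rot: [[0.116, 0.993, 0.002], [0.993, -0.116, -0.001], [-0.0, 0.003, -1.0]]
ft_force: [-1.0, 0.6, 0.2]
finger_gap: 0.45
grasp_force: 0.0
```

Call:
{"op": "apply_moves", "data": {"targets": [[[-0.4, 0, 0, 0, 0, 0, -0.1], [-0.4, 0, 0, 0, 0, 0, -0.1], [-0.4, 0, 0, 0, 0, 0, -0.1], [0, 0, 0, 0, 0, 0, -0.1], [0, 0, 0, 0, 0, 0, -0.1]]]}}

```text
time_s: 14.8
eef_pos: [0.5446, -0.1409, 0.1788]
tcp_rot: [[0.11, 0.994, 0.001], [0.994, -0.11, 0.001], [0.001, 0.001, -1.0]]
ft_force: [-1.1, -0.0, -0.5]
finger_gap: 0.447
grasp_force: 0.0
```

```bash
python3 - <<'E'
from cell import robot
from h import *
a=robot.grab_frame("scene");b=robot.grab_frame("top")
o=np.vstack([cv2.resize(a["pixels"][100:320,140:540],(600,330))[:300],cv2.resize(b["pixels"][130:270,0:280],(600,300))])
cv2.imwrite("pics/l4.png",o)
E
```

```text
(no output)
```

View pics/l4.png

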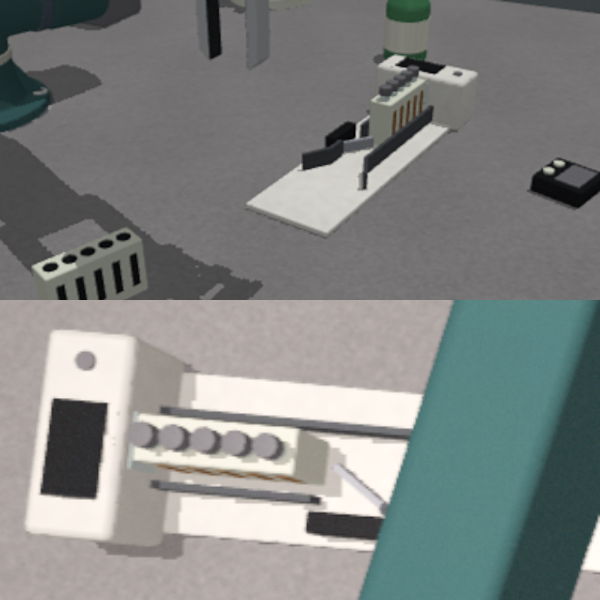

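The picture shows the rack standing upright in the lane (caps (145,433)–(268,447)), with the catch sprung out behind it at (345,475). The empty rack is where it was and the gripper is clear.

```bash
python3 -c "
from cell import robot
print(robot.sign_off())"
```

```text
the job is handed in; nothing more can be done
None
```

The full rack is docked upright in the lane with the catch sprung out behind it, the empty rack is where it was, and the job is handed in at about 15 s with no verdict returned; the fingers gripped at about 15 mm (apparently the middle tube), not across the 30 mm body.

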